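Gauge a torch mount in the bench caliper

ROBOT

A 6-joint arm with a two-finger parallel gripper is mounted at the origin on the work surface. World frame = base frame: x ahead of the robot, y to its left, z up, the work surface at z = 0. Lengths are in mm, angles in rad, forces in N, time in s.
With the tool pointing down it reaches from about 300 to 825 mm from the base axis. Payload 5.4 kg.
Tool frame: the origin (TCP) lies at the very end of the fingers, on their centre line; the grasp point (between the pads) lies 19 mm behind it (robot.pinch_z is the distance from the TCP to the grasp point, in mm); z points along the fingers, y is the line along which they close (so a half turn about z gives the same grasp; the last joint's range is limited). The gripper opens to 92 mm and grips with 3 to 60 N. Pads are 20 mm wide; open, the fingers measure 128 mm over their backs; the gripper's body (75 mm by 189 mm) begins 69 mm behind the grasp point.
Start: joints at [1.031, 0.158, 1.597, -0, 1.386, -0.21], TCP at [186.225, 543.991, 214.601] pointing down, gripper open.
Joint ranges: [-2.91, 2.91], [-0.94, 2.29], [0.18, 2.7], [-1.29, 4.43], [0.17, 2.64], [-3, 3]. Speed limits (rad/s): [2.57, 2.57, 3.14, 3.14, 3.14, 3.14].

INTERFACE

Orientations are given as a unit quaternion [x, y, z, w].
In Python, from workcell import robot gives the robot as it stands. The module is installed in compiled form; this text tells all that it offers.
- The arm moves only by the tool play_rows, never from a script. Its argument "targets" is a list of rows, each a list of 7 numbers: the closure, from 0 (fully open) to 1 (shut), then the shift along the tool's x, y, z in cm, then the turn, a rotation vector about the tool's x, y, z in degrees. A call has 1 to 8 rows; each row is the pose to reach, as a shift and turn from the pose commanded when the call began, along the tool's axes at that moment; what a row does not reach only later rows make up. A row lasts 1/12 s, in which the tool goes at most 41.7 mm and 7.16 degrees, less where a joint would pass 70% of its speed; a pose out of reach is approached as far as the arm can. A call with a gripper value outside its range is refused whole. The fingers move at their own pace and stop on an object; the grip force is fixed at half the most. Time passes only in rows, so rows that repeat a pose let the fingers close. It gives the time, the measured TCP pose, the force, the opening and the grip force at its end, in the units of the state.
- robot.state(): the state, without advancing time (a new reading comes with each control period).
- robot.get_image(name): name is "side" or "top" or "wrist"; returns the picture (400x640x3 uint8, blue, green, red); there is no depth.
- robot.calibration(name): a dict with "mtx" (3x3 intrinsics, pixels), "D" ([k1, k2, p1, p2, k3] as OpenCV has them; the pictures are not rectified), "camera_from_world" (4x4, takes a point from world to camera coordinates); the wrist camera has in their place "hand_eye" (4x4, takes a point from camera to tool coordinates, whose origin is the TCP and whose axes are the flange's). Camera axes: x right, y down, z forward; pixel columns grow to the right and rows downward; lengths in mm; the calibration is good to about 2 mm. A picture is of the moment at which its call begins: read the wrist's pose just before it. calibration takes no time and is no camera call.
- robot.hand_in(): hands the job in; it is judged then, once.
The state is a dict: "time_s": time; "q": joint angles; "joint_vel": joint speeds; "tau": joint torques, N m; "eef_pos": TCP position; "eef_rot": TCP orientation; "wrist_force": force on the tool from outside, world axes, zero at the start; "wrist_torque": the same for the moment, N m; "grip_width": finger opening in mm; "grip_force": force on a finger pad.
Only numpy, scipy, OpenCV 4.12 (cv2) and the standard library are available. Lean on these libraries where they do the work, as an engineer would, in place of code of your own. Each camera call takes 0.05 s, during which the arm holds its last target. There are 200 camera calls.

TASK

Take the white torch mount out of the drying rack, stand it on the cork pad and let go, then take it again by its two narrow ends and stand it upright in the middle between the open jaws of the bench caliper, broad faces towards the jaws. Let go and gently slide the moving jaw by its orange thumb grip until the mount is held in contact, square between both jaws, without tilting the jaw or pushing on the jaw itself; then let go and leave it so. Leave the blue and grey mounts and the mug where they are.

Things in the scene. Friction and masses are not known exactly. Their poses are not given: they have to be found in the camera images.
- mount_mid (a point): centre (half-way up) of the loose white torch mount: an upright plastic block 32 mm (its x) by 44 mm (its y) by 45 mm tall (its z), about 140 g, with a small brass nozzle (10 mm across, 10 mm tall) standing on the middle of its top. Its broad faces (44 mm wide, 32 mm apart) look along its x; its narrow ends (32 mm wide, 44 mm apart) along its y. It starts in one of the rack's three bays, its axes parallel to the rack's; it weighs and slides a little differently each time.
- mount: the same white torch mount; origin at the centre of its underside
- rack: fixed pale green plastic drying rack, origin at the centre of its underside: base 44 mm (x) by 176 mm (y) by 8 mm high, carrying four upright fins 8 mm thick, 34 mm deep in x, tops 52 mm above the bench. The three bays between them, at y = -56, 0 and 56 mm, are 48 mm wide and open at front and back (x) and above; a mount stands in each with 2 mm clearance, its top 53 mm above the bench. So in the rack only a mount's broad faces can be taken, from above.
- mount_blue: blue mount of the same size with black nozzle, in another bay; origin at the centre of its underside; leave alone
- mount_grey: dark grey mount of the same size with black nozzle, in another bay; origin at the centre of its underside; leave alone
- mug: loose white mug, 76 mm across, 85 mm tall, handle at its +y; origin at the centre of its underside; leave alone
- pad: fixed square cork pad, 130 by 130 mm, 4 mm thick, origin at the centre of its underside
- caliper: fixed bench caliper, origin on the bench under the middle of its measuring place. It measures along its y. Its base (x -60 to 90 mm, y -105 to 85 mm) has a flat top 12 mm above the bench on which the part stands. The beam runs along y at x = 63 to 77 mm, top 30 mm up. Both jaws reach from the beam towards -x, are 10 mm thick, and end in plates that span x = -24 to 24 mm and rise to 57 mm above the bench. The fixed jaw is at +y with a dark head (46 mm high) on the beam.
- fixed_face (a point): centre of the fixed jaw's measuring face, at x = 0, y = 31 mm, 34.5 mm above the bench in the caliper's frame (axes as the caliper's): 22.5 mm above the caliper's base, like the centre of a mount standing there
- jaw_face (a point): centre of the moving jaw's measuring face, opposite the fixed one
- slide (a joint): travel of the moving jaw along the caliper's +y towards the fixed jaw, m: 0 is fully open (62 mm between the faces), the gap is 62 mm less this value; it starts at 0 to 12 mm. It drags with about 1.2 N and stays where left; pushing the standing mount along takes 1 to 2 N more.
- thumb_grip (a point): grasping point of the orange thumb grip of the moving jaw's carriage: an upright tab 14 mm (caliper y) by 26 mm (x), from 34 to 66 mm above the bench; this point is 54 mm up, on the beam's line, 70 mm in caliper x from the middle of the jaws. The dark carriage below it (44 mm in y, 34 mm in x) has its top 34 mm up.
- jaw (a joint): tilt of the moving jaw on its carriage about the vertical, rad, 0 = square, at most 0.16 either way; sprung to 0 with 8 Nm/rad, so a force on the jaw's measuring face tilts it by about 0.009 rad per N
Things that resemble listed ones, but are neither listed nor needed, are in the scene too. What is meant by the mount is not green or pink, and is the smaller of those in its own colour.

How it is judged:
By the outcome, as a careful person would: the job done as asked, in the order asked, and still so for the second after the job is handed in, with the robot touching nothing.
It also fails if it takes over 67 s, if anything falls off the work surface, if the arm or the gripper's body presses on something with over 40 N, if the wrist force passes 120 N, or if a joint passes its speed limit or range.

## Working session

There is one attempt and no reset: what is moved stays moved. The work goes in short steps, Python scripts to look and compute and a tool call to move; the robot and the scene stay as the last step left them, time stands still between calls to the robot, and variables do not carry over. Pictures are saved under pics/ and viewed, at most 13 in all, crops included, and the job is handed in when it is done.

Besides the shell and the picture viewer there is one more tool, called after "Call:" as a command line: name --pt "numbers of a row" for each row, then --argument value for the rest. play_rows: Moves the arm, as the interface text tells. Its arguments: {"type":"object","properties":{"targets":{"type":"array","items":{"type":"array","items":{"type":"number"}}}},"required":["targets"]}

```bash
mkdir -p pics; python3 - <<'E'
from workcell import robot
import cv2,numpy as np
s=robot.state();print(s['time_s'],s['eef_pos'],s['eef_rot'],s['grip_width'])
for n in ['top','side']:
    cv2.imwrite(f'pics/{n}0.png',robot.get_image(n))
    c=robot.calibration(n);print(n,np.round(c['mtx'],1).tolist(),c['D'],np.round(c['camera_from_world'],3).tolist())
print(robot.calibration('wrist'))
E
```

```text
0.0 [185.90238842 543.43625541 213.59576381] [ 1.64158597e-01  9.86433487e-01 -9.01583468e-04 -3.44226236e-04] 92.06713292988876
top [[490.9, 0.0, 324.6], [0.0, 490.9, 211.6], [0.0, 0.0, 1.0]] [-0.06508056  0.          0.          0.          0.        ] [[0.02, -1.0, 0.007, 27.926], [-0.996, -0.02, -0.089, 585.151], [0.089, -0.005, -0.996, 1027.442], [0.0, 0.0, 0.0, 1.0]]
side [[479.6, 0.0, 319.9], [0.0, 479.6, 202.3], [0.0, 0.0, 1.0]] [-0.08014435  0.          0.          0.          0.        ] [[0.922, -0.387, -0.01, -518.17], [-0.215, -0.49, -0.845, 189.721], [0.322, 0.781, -0.535, 1092.681], [0.0, 0.0, 0.0, 1.0]]
{'mtx': array([[300.05014281,   0.        , 323.69742318],
       [  0.        , 300.05014281, 199.22802038],
       [  0.        ,   0.        ,   1.        ]]), 'D': array([-0.03322107,  0.        ,  0.        ,  0.        ,  0.        ]), 'hand_eye': array([[ 1.31689790e-03, -9.66187117e-01, -2.57838557e-01,
         7.29825898e+01],
       [ 9.99999070e-01,  1.36355299e-03, -2.13565938e-06,
         3.53484643e-01],
       [ 3.53639982e-04, -2.57838314e-01,  9.66188014e-01,
        -1.70126627e+02],
       [ 0.00000000e+00,  0.00000000e+00,  0.00000000e+00,
         1.00000000e+00]])}
```

View pics/top0.png

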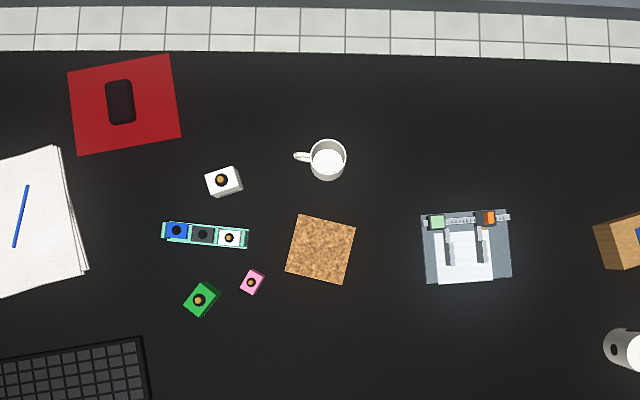

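View pics/side0.png

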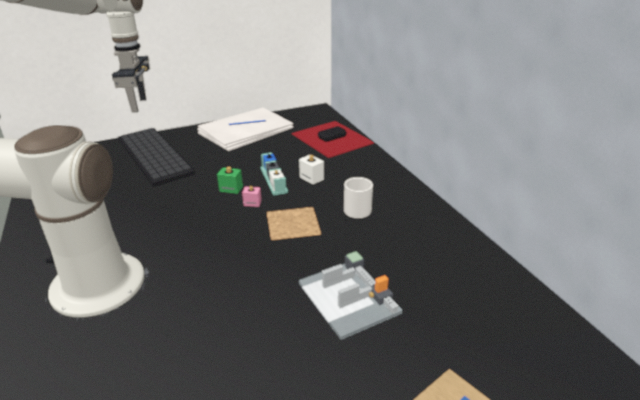

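Top view: the target white mount is in the rack's right bay, nozzle at (229,237). Blue is at (176,230) and grey at (202,234). The larger loose white block at (222,181) is the decoy. Pad corners are (299,214), (355,227), (343,284) and (286,271). The caliper is around (466,246), with its orange grip at (489,218).

```bash
cat > h.py <<'E'
from workcell import robot
import cv2,numpy as np
from scipy.spatial.transform import Rotation as R
def cam(n,s=None):
    c=robot.calibration(n)
    if n=='wrist':
        s=s or robot.state(); T=np.eye(4);T[:3,:3]=R.from_quat(s['eef_rot']).as_matrix();T[:3,3]=s['eef_pos']
        W=T@c['hand_eye']
    else: W=np.linalg.inv(c['camera_from_world'])
    return c['mtx'],c['D'],W
def px2w(C,uv,z):
    K,D,W=C; p=cv2.undistortPoints(np.float64(uv).reshape(-1,1,2),K,D).reshape(-1,2)
    d=np.c_[p,np.ones(len(p))]@W[:3,:3].T; o=W[:3,3]
    return o+d*((z-o[2])/d[:,2])[:,None]
def w2px(C,P):
    K,D,W=C; V=np.linalg.inv(W)
    return cv2.projectPoints(np.float64(P).reshape(-1,1,3),cv2.Rodrigues(V[:3,:3])[0],V[:3,3],K,D)[0].reshape(-1,2)
def delta(pos,yaw,s=None):
    """shift (cm) and turn (deg) in tool axes to reach TCP pos with tool down, tool y at world angle yaw (mod 180)"""
    s=s or robot.state(); r=R.from_quat(s['eef_rot']); best=None
    for k in(0,np.pi):
        a=yaw+k; y=np.array([np.cos(a),np.sin(a),0]); z=np.array([0,0,-1.]); x=np.cross(y,z)
        t=(r.inv()*R.from_matrix(np.c_[x,y,z])).as_rotvec(degrees=True)
        print('shift cm',np.round(r.inv().apply(np.array(pos)-s['eef_pos'])/10,2),'turn',np.round(t,1))
E
python3 - <<'E'
from h import *
C=cam('top')
f=lambda uv,z:px2w(C,uv,z)
print('nozzles',f([(229,237.5),(176,230),(202.5,234)],63).round(1).tolist())
p=f([(299,214),(355,227),(343,284),(286,271)],4);print('pad',p.mean(0),p.round(0).tolist())
print('cal',f([(421,214),(507,208.5),(512,277),(427,284)],12).round(0).tolist())
print('grip',f([(489,217)],66),'head',f([(437,221)],46))
print(robot.state()['q'])
E
```

```text
nozzles [[523.5, 235.8, 63.0], [536.7, 346.7, 63.0], [529.6, 291.1, 63.0]]
pad [504.77129661  46.10036246   4.        ] [[580.0, 95.0, 4.0], [554.0, -28.0, 4.0], [430.0, -4.0, 4.0], [455.0, 121.0, 4.0]]
cal [[585.0, -171.0, 12.0], [601.0, -362.0, 12.0], [451.0, -371.0, 12.0], [433.0, -185.0, 12.0]]
grip [[ 576.44191424 -302.84059799   66.        ]] head [[ 567.48284467 -198.19891594   46.        ]]
[ 1.03088844e+00  1.58927590e-01  1.59807143e+00 -1.84874780e-05
  1.38621207e+00 -2.10104797e-01]
```

```bash
python3 - <<'E'
from h import *
delta([524,245,165],np.radians(-6.8))
E
```

```text
shift cm [-41.65 -17.29   4.89] turn [-0.1  0.  77.9]
shift cm [-41.65 -17.29   4.89] turn [-0.000e+00 -1.000e-01 -1.021e+02]
```

Call:
play_rows --pt "0 -3 -1.2 0.3 0 0 6" --pt "0 -7 -2.9 0.8 0 0 13" --pt "0 -11 -4.6 1.3 0 0 20" --pt "0 -15 -6.2 1.8 0 0 27" --pt "0 -19 -7.9 2.3 0 0 34" --pt "0 -23 -9.5 2.8 0 0 41" --pt "0 -27 -11.2 3.2 0 0 48" --pt "0 -30 -12.5 3.5 0 0 55"

```text
time_s: 0.77
eef_pos: [428.4, 328.7, 179.3]
eef_rot: [0.603, 0.797, -0.0, -0.0]
wrist_force: [0.4, 0.4, -1.2]
grip_width: 92.1
grip_force: 0.0
```

```bash
python3 - <<'E'
from h import *
s=robot.state();print(s['time_s'],s['eef_pos'])
delta([524,245,165],np.radians(-6.8))
E
```

```text
0.7667 [428.40319165 328.71205926 179.27478422]
shift cm [-10.65   6.93   1.42] turn [-0.   0.  22.6]
shift cm [-10.65   6.93   1.42] turn [-0.000e+00 -1.000e-01 -1.574e+02]
```

Call:
play_rows --pt "0 -3.5 2.3 0.5 0 0 7" --pt "0 -7 4.6 1 0 0 14" --pt "0 -9.5 6.2 1.4 0 0 20" --pt "0 -10.6 6.9 1.4 0 0 22.6" --pt "0 -10.6 6.9 1.4 0 0 22.6" --pt "0 -10.6 6.9 1.4 0 0 22.6"

```text
time_s: 1.27
eef_pos: [522.9, 247.5, 165.4]
eef_rot: [0.746, 0.666, -0.0, -0.0]
wrist_force: [0.2, -0.2, 0.0]
grip_width: 91.6
grip_force: 0.0
```

```bash
python3 - <<'E'
from h import *
s=robot.state();print(s['time_s'],s['eef_pos'],s['eef_rot'],abs(s['joint_vel']).max())
im=robot.get_image('wrist');cv2.imwrite('pics/w1.png',im)
# predicted nozzle
print(w2px(cam('wrist',s),[[523.5,235.8,63],[529.6,291.1,63]]))
E
```

```text
1.2667 [522.94628769 247.51324524 165.36490326] [ 7.45976208e-01  6.65972266e-01 -4.36739220e-04 -4.97362530e-04] 0.03538058430552294
[[326.22544942 211.08334848]
 [326.23264085 152.1573594 ]]
```

View pics/w1.png

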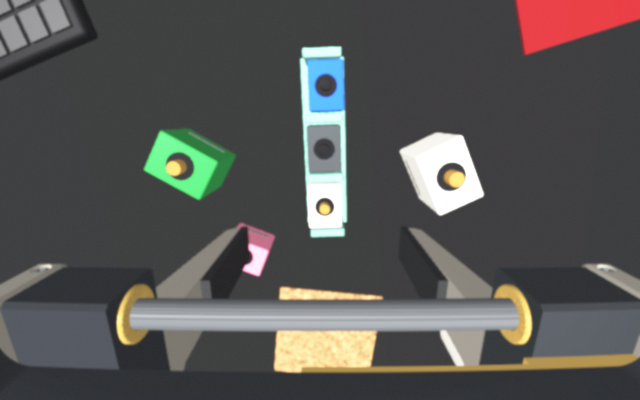

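Wrist view: the white mount's top is about (308–342, 184–227) with its nozzle at (325,208). Grey is at (324,149), blue at (326,85), and the pink block's edge is near (260,250).

```bash
python3 - <<'E'
from h import *
im=cv2.imread('pics/w1.png');s=robot.state();C=cam('wrist',s)
hsv=cv2.cvtColor(im,cv2.COLOR_BGR2HSV)
roi=np.zeros(im.shape[:2],np.uint8);roi[40:240,296:352]=1
def big(m):
    n,l,st,c=cv2.connectedComponentsWithStats((m*roi).astype(np.uint8));k=1+st[1:,4].argmax();return (l==k)
def rect(m,z):
    c=max(cv2.findContours(m.astype(np.uint8),0,2)[0],key=cv2.contourArea)
    w=px2w(C,cv2.boxPoints(cv2.minAreaRect(c)),z);print(w[:,:2].round(1).tolist(),w.mean(0).round(1));return w.mean(0)
H,S,V=cv2.split(hsv)
wm=big((S<25)&(V>190));print('white');rect(wm,53)
bl=big((H>105)&(H<125)&(S>150));print('blue');b=rect(bl,53)
g=big((H>12)&(H<30)&(S>120));v,u=np.nonzero(g);print('noz',u.mean(),v.mean(),g.sum(),px2w(C,[(u.mean(),v.mean())],61))
r=big((H>70)&(H<100)&(S>30)|wm|bl);print('rack');rect(r,52)
E
```

```text
white
[[507.5, 264.5], [540.9, 260.8], [536.5, 214.0], [501.7, 217.9]] [521.7 239.3  53. ]
blue
[[520.2, 351.6], [536.3, 363.6], [549.3, 348.4], [533.2, 336.0]] [534.8 349.9  53. ]
noz 324.16470588235296 207.47058823529412 85 [[521.37361171 239.66048598  61.        ]]
rack
[[514.9, 385.1], [555.0, 381.4], [542.0, 202.9], [495.2, 207.1]] [526.8 294.1  52. ]
```

```bash
python3 - <<'E'
from h import *
delta([522,238.5,16],np.radians(-6.8))
E
```

```text
shift cm [-0.97  0.09 14.95] turn [-0.1 -0.   0.4]
shift cm [-0.97  0.09 14.95] turn [ 0.000e+00 -1.000e-01 -1.796e+02]
```

Call:
play_rows --pt "0.35 -0.97 0.1 2 0 0 0.4" --pt "0.35 -0.97 0.1 5 0 0 0.4" --pt "0.35 -0.97 0.1 8 0 0 0.4" --pt "0.35 -0.97 0.1 10.5 0 0 0.4" --pt "0.35 -0.97 0.1 12.5 0 0 0.4" --pt "0.35 -0.97 0.1 14 0 0 0.4" --pt "0.35 -0.97 0.1 14.9 0 0 0.4" --pt "0.35 -0.97 0.1 14.9 0 0 0.4"

```text
time_s: 1.98
eef_pos: [520.5, 238.7, 14.9]
eef_rot: [0.748, 0.664, -0.002, -0.001]
wrist_force: [0.8, -0.3, 0.3]
grip_width: 59.5
grip_force: 0.0
```

Now I'll close on it, then lift.

Call:
play_rows --pt "0.5 0 0 0 0 0 0" --pt "0.58 0 0 0 0 0 0" --pt "0.65 0 0 0 0 0 0" --pt "0.75 0 0 0 0 0 0" --pt "0.8 0 0 0 0 0 0" --pt "0.8 0 0 0 0 0 0"

```text
time_s: 2.48
eef_pos: [523.8, 238.2, 18.0]
eef_rot: [0.748, 0.663, 0.001, 0.0]
wrist_force: [-0.8, 0.6, 6.0]
grip_width: 31.9
grip_force: 29.9
```

Call:
play_rows --pt "0.8 0 0 -0.8 0 0 0" --pt "0.8 0 0 -2 0 0 0" --pt "0.8 0 0 -4 0 0 0" --pt "0.8 0 0 -6 0 0 0" --pt "0.8 0 0 -8 0 0 0" --pt "0.8 0 0 -10 0 0 0" --pt "0.8 0 0 -12 0 0 0" --pt "0.8 0 0 -12 0 0 0"

```text
time_s: 3.15
eef_pos: [526.2, 238.7, 142.4]
eef_rot: [0.748, 0.663, 0.004, 0.002]
wrist_force: [0.7, 0.3, -0.7]
grip_width: 32.1
grip_force: 29.9
```

```bash
python3 - <<'E'
from h import *
s=robot.state();print(s['time_s'],s['eef_pos'],s['grip_width'])
delta([505,46,125],np.radians(-85))
delta([505,46,13],np.radians(-85))
E
```

```text
3.15 [526.21085133 238.66382786 142.43328668] 32.14038077808845
shift cm [-19.39   0.19   1.69] turn [ 0.3 -0.5 78.1]
shift cm [-19.39   0.19   1.69] turn [   0.5    0.3 -101.9]
shift cm [-19.42   0.1   12.89] turn [ 0.3 -0.5 78.1]
shift cm [-19.42   0.1   12.89] turn [   0.5    0.3 -101.9]
```

Call:
play_rows --pt "0.8 -2 0 0 0 0 7" --pt "0.8 -5 0 0.2 0 0 14" --pt "0.8 -8 0 0.4 0 0 21" --pt "0.8 -11 0 0.8 0 0 28" --pt "0.8 -14 0.1 1.2 0 0 35" --pt "0.8 -16.5 0.1 1.6 0 0 42" --pt "0.8 -18.5 0.2 2 0 0 49" --pt "0.8 -19.4 0.2 2.4 0 0 56"

```text
time_s: 3.82
eef_pos: [501.1, 42.8, 112.0]
eef_rot: [0.973, 0.23, -0.001, 0.0]
wrist_force: [-0.2, -0.2, -0.9]
grip_width: 32.1
grip_force: 29.9
```

Call:
play_rows --pt "0.8 0 0 1 0 0 7" --pt "0.8 0 0 2.5 0 0 14" --pt "0.8 0 0 4 0 0 20" --pt "0.8 0 0 5 0 0 22" --pt "0.8 0 0 6 0 0 22" --pt "0.8 0 0 6 0 0 22" --pt "0.8 0 0 6 0 0 22"

```text
time_s: 4.4
eef_pos: [501.2, 45.2, 52.2]
eef_rot: [0.999, 0.045, -0.001, -0.0]
wrist_force: [0.5, 0.1, -2.1]
grip_width: 31.7
grip_force: 29.9
```

```bash
python3 - <<'E'
from h import *
for i in range(3):
  s=robot.state();print(s['time_s'],s['eef_pos'],s['wrist_force']);im=robot.get_image('wrist')
cv2.imwrite('pics/w2.png',im)
delta([505,46,13],np.radians(-85))
C=cam('top')
im=robot.get_image('side');cv2.imwrite('pics/s2.png',cv2.resize(im[150:290,220:380],None,fx=4,fy=4,interpolation=2))
E
```

```text
4.4 [501.16693471  45.23482363  52.22395861] [ 0.51649442  0.12049681 -2.12019878]
4.45 [501.91504405  45.13334376  53.00587932] [ 0.6036125   0.05707405 -0.9825171 ]
4.5 [502.30833342  45.1038256   53.43944924] [-1.3730745  -1.07151913 -1.51033963]
shift cm [ 0.25 -0.07  4.07] turn [ 0.  -0.1  0.1]
shift cm [ 0.25 -0.07  4.07] turn [ 1.000e-01  0.000e+00 -1.799e+02]
```

View pics/s2.png

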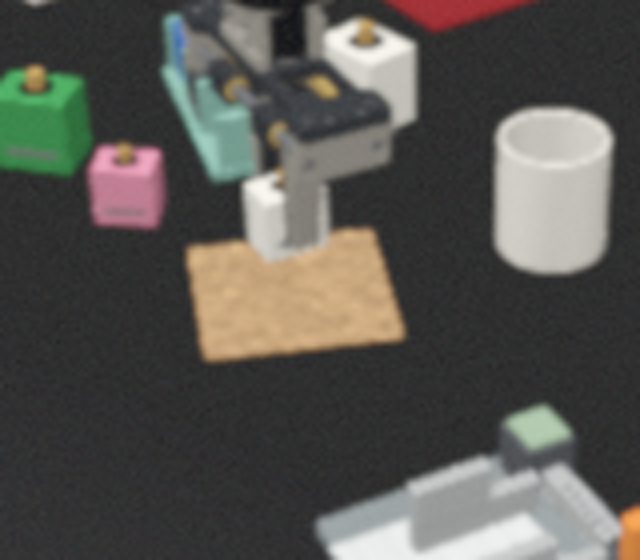

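The mount hangs upright in the fingers above the pad, and the rest of the scene is undisturbed. Next I'll lower it onto the pad, watching the force.

Call:
play_rows --pt "0.8 0.2 0 0.8 0 0 0" --pt "0.8 0.2 0 2 0 0 0" --pt "0.8 0.2 0 3 0 0 0" --pt "0.8 0.2 0 3.6 0 0 0" --pt "0.8 0.2 0 3.8 0 0 0" --pt "0.8 0.2 0 3.8 0 0 0" --pt "0.8 0.2 0 3.8 0 0 0"

```text
time_s: 5.18
eef_pos: [504.0, 45.3, 14.8]
eef_rot: [0.999, 0.045, 0.0, 0.0]
wrist_force: [0.4, -0.3, -1.8]
grip_width: 32.0
grip_force: 29.9
```

Call:
play_rows --pt "0.8 0 0 0.1 0 0 0" --pt "0.8 0 0 0.1 0 0 0" --pt "0.8 0 0 0.1 0 0 0"

```text
time_s: 5.43
eef_pos: [503.9, 45.3, 13.9]
eef_rot: [0.999, 0.045, 0.0, 0.0]
wrist_force: [-1.2, -0.9, -1.8]
grip_width: 31.1
grip_force: 29.9
```

Call:
play_rows --pt "0.8 0 0 0.1 0 0 0" --pt "0.8 0 0 0.1 0 0 0" --pt "0.8 0 0 0.1 0 0 0"

```text
time_s: 5.68
eef_pos: [503.9, 45.3, 13.9]
eef_rot: [0.999, 0.045, -0.0, 0.0]
wrist_force: [-3.7, 0.1, 8.7]
grip_width: 32.1
grip_force: 29.9
```

Contact is at TCP z≈13.9. I'll release, rise and turn 90°.

Call:
play_rows --pt "0.6 0 0 -0.05 0 0 0" --pt "0.4 0 0 -0.05 0 0 0" --pt "0.3 0 0 -0.05 0 0 0" --pt "0.3 0 0 -0.05 0 0 0" --pt "0.2 0 0 -1 0 0 0" --pt "0 0 0 -3.5 0 0 0" --pt "0 0 0 -6.5 0 0 0" --pt "0 0 0 -9.5 0 0 0"

```text
time_s: 6.35
eef_pos: [503.1, 45.4, 109.0]
eef_rot: [0.999, 0.045, -0.001, -0.0]
wrist_force: [0.4, 0.1, 1.3]
grip_width: 81.4
grip_force: 0.0
```

Call:
play_rows --pt "0 0 0 -2 0 0 -7" --pt "0 0 0 -4 0 0 -14" --pt "0 0 0 -5.5 0 0 -21" --pt "0 0 0 -5.5 0 0 -28" --pt "0 0 0 -5.5 0 0 -35" --pt "0 0 0 -5.5 0 0 -42" --pt "0 0 0 -5.5 0 0 -49" --pt "0 0 0 -5.5 0 0 -56"

```text
time_s: 7.02
eef_pos: [503.8, 45.3, 163.6]
eef_rot: [0.86, 0.511, 0.0, 0.0]
wrist_force: [0.6, -0.1, 0.0]
grip_width: 91.9
grip_force: 0.0
```

Call:
play_rows --pt "0 0 0 0 0 0 -7" --pt "0 0 0 0 0 0 -14" --pt "0 0 0 0 0 0 -21" --pt "0 0 0 0 0 0 -28" --pt "0 0 0 0 0 0 -34" --pt "0 0 0 0 0 0 -34" --pt "0 0 0 0 0 0 -34" --pt "0 0 0 0 0 0 -34"

```text
time_s: 7.68
eef_pos: [503.8, 45.3, 163.2]
eef_rot: [0.676, 0.737, 0.0, 0.0]
wrist_force: [0.6, -0.6, 0.7]
grip_width: 91.9
grip_force: 0.0
```

```bash
python3 - <<'E'
from h import *
s=robot.state();print(s['time_s'],s['eef_pos'],s['eef_rot'],abs(s['joint_vel']).max())
im=robot.get_image('wrist');cv2.imwrite('pics/w3.png',im)
print(w2px(cam('wrist',s),[[504,45.3,59],[504,45.3,49]]))
E
```

```text
7.6833 [503.81602238  45.33218724 163.17584179] [6.75890935e-01 7.37001642e-01 8.54614777e-05 1.25111618e-04] 0.010050368470602138
[[324.19655247 198.94432833]
 [324.17071544 196.31864975]]
```

View pics/w3.png

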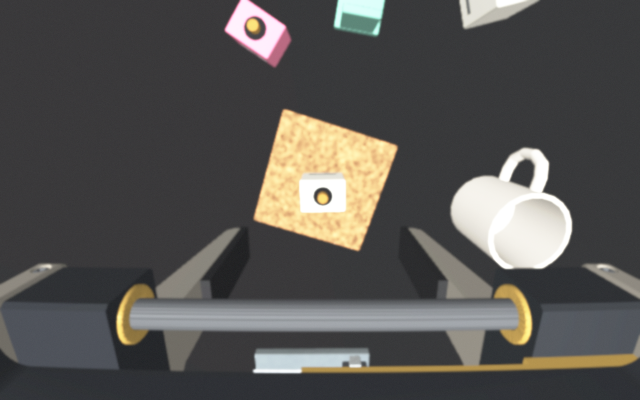

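The mount stands on the pad at about (300–346, 174–212), nozzle (322,197), aligned with the tool. Next I'll regrasp it by its narrow ends.

Call:
play_rows --pt "0 0.1 0 2 0 0 0" --pt "0 0.1 0 5 0 0 0" --pt "0 0.1 0 8 0 0 0" --pt "0.2 0.1 0 11 0 0 0" --pt "0.2 0.1 0 13.2 0 0 0" --pt "0.25 0.1 0 14.6 0 0 0" --pt "0.3 0.1 0 14.9 0 0 0" --pt "0.35 0.1 0 14.9 0 0 0"

```text
time_s: 8.4
eef_pos: [502.9, 46.4, 13.1]
eef_rot: [0.675, 0.738, -0.001, -0.001]
wrist_force: [1.3, 0.2, 0.1]
grip_width: 60.8
grip_force: 0.0
```

Call:
play_rows --pt "0.4 0 0 0 0 0 0" --pt "0.44 0 0 0 0 0 0" --pt "0.48 0 0 0 0 0 0" --pt "0.52 0 0 0 0 0 0" --pt "0.58 0 0 0 0 0 0" --pt "0.65 0 0 0 0 0 0" --pt "0.65 0 0 0 0 0 0" --pt "0.65 0 0 0 0 0 0"

```text
time_s: 9.07
eef_pos: [504.2, 46.2, 14.8]
eef_rot: [0.675, 0.738, 0.0, 0.0]
wrist_force: [-3.0, -0.2, 6.6]
grip_width: 44.3
grip_force: 30.0
```

Call:
play_rows --pt "0.65 0 0 -0.8 0 0 0" --pt "0.65 0 0 -2 0 0 0" --pt "0.65 0 0 -5 0 0 0" --pt "0.65 0 0 -8 0 0 0" --pt "0.65 0 0 -11 0 0 0" --pt "0.65 0 0 -13 0 0 0" --pt "0.65 0 0 -14 0 0 0"

```text
time_s: 9.65
eef_pos: [505.6, 46.2, 157.6]
eef_rot: [0.675, 0.738, 0.002, 0.002]
wrist_force: [1.5, -0.3, -0.8]
grip_width: 43.6
grip_force: 30.0
```

```bash
python3 - <<'E'
from h import *
s=robot.state();print(s['time_s'],s['eef_pos'],s['grip_width'])
delta([507,-330,185],np.radians(4.8))
E
```

```text
9.65 [505.59805181  46.15210449 157.63750377] 43.617524220583
shift cm [-37.48  -3.19  -2.71] turn [0.3 0.1 0.3]
shift cm [-37.48  -3.19  -2.71] turn [-1.000e-01  5.000e-01 -1.797e+02]
```

Call:
play_rows --pt "0.65 -2 -0.2 -0.4 0 0 0" --pt "0.65 -6 -0.5 -1.2 0 0 0" --pt "0.65 -10 -0.8 -2 0 0 0" --pt "0.65 -14 -1.2 -2.7 0 0 0" --pt "0.65 -18 -1.5 -2.7 0 0 0" --pt "0.65 -22 -1.9 -2.7 0 0 0" --pt "0.65 -26 -2.2 -2.7 0 0 0" --pt "0.65 -30 -2.5 -2.7 0 0 0"

```text
time_s: 10.32
eef_pos: [504.7, -256.4, 180.0]
eef_rot: [0.675, 0.738, 0.0, -0.001]
wrist_force: [1.0, -0.0, -1.2]
grip_width: 43.8
grip_force: 30.0
```

Call:
play_rows --pt "0.65 -3 -0.3 0 0 0 0" --pt "0.65 -5.5 -0.5 0 0 0 0" --pt "0.65 -7.4 -0.7 0 0 0 0" --pt "0.65 -7.4 -0.7 0 0 0 0" --pt "0.65 -7.4 -0.7 0 0 0 0" --pt "0.65 -7.4 -0.7 0 0 0 0" --pt "0.65 -7.4 -0.7 0 0 0 0"

```text
time_s: 10.9
eef_pos: [505.1, -327.6, 180.5]
eef_rot: [0.674, 0.738, 0.0, -0.001]
wrist_force: [0.2, -0.1, -1.6]
grip_width: 43.9
grip_force: 30.0
```

```bash
python3 - <<'E'
from h import *
s=robot.state();print(s['time_s'],s['eef_pos'],s['eef_rot'],abs(s['joint_vel']).max())
np.save('w4.npy',np.r_[s['eef_pos'],s['eef_rot']])
im=robot.get_image('wrist');cv2.imwrite('pics/w4.png',im)
cv2.imwrite('pics/w4z.png',cv2.resize(im[60:300,190:460],None,fx=2.5,fy=2.5,interpolation=cv2.INTER_CUBIC))
E
```

```text
10.9 [ 505.13800963 -327.64192327  180.47333515] [ 6.74482784e-01  7.38290377e-01  1.84703720e-04 -5.09666899e-04] 0.004990691815530988
```

View pics/w4z.png

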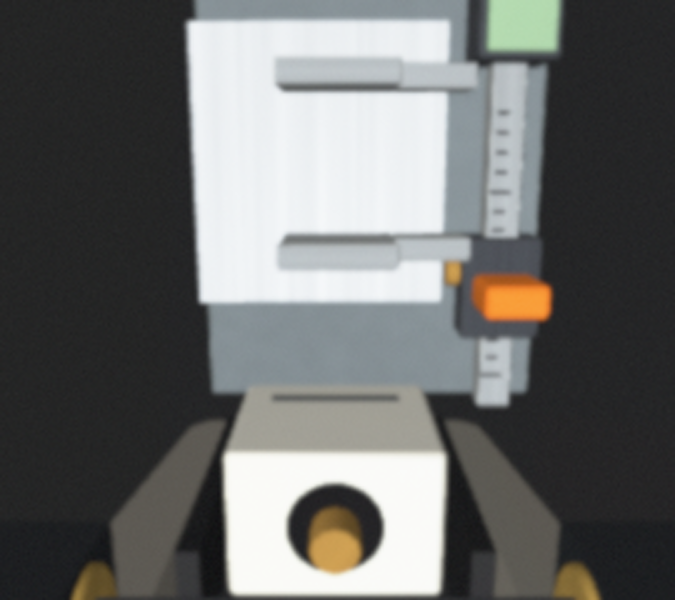

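Wrist crop (u=190+x/2.5, v=60+y/2.5):
- Fixed jaw plate top: corners (275,58), (402,60), (401,85) and (278,84).
- Moving plate top: (279,245), (400,242), (398,268) and (280,270).
- Base near corners: (213,393) and (527,392).
- Orange tab top: centre about (518,301).
- Mount: held at the bottom, nozzle top about (335,550).

```bash
python3 - <<'E'
from h import *
from scipy.optimize import least_squares
a=np.load('w4.npy');s=dict(eef_pos=a[:3],eef_rot=a[3:]);C=cam('wrist',s)
Z=lambda p:np.array(p)/2.5+[190,60]
o=Z([(275,58),(402,60),(401,85),(278,84),(279,245),(400,242),(398,268),(280,270),(213,393),(527,392)])
def pts(sl):
    m=-31+sl
    return np.array([(-24,41,57),(24,41,57),(24,31,57),(-24,31,57),(-24,m,57),(24,m,57),(24,m-10,57),(-24,m-10,57),(-60,-105,12),(90,-105,12)],float)
def res(p):
    P=pts(p[3]);c,d=np.cos(p[2]),np.sin(p[2]);W=P.copy();W[:,0]=p[0]+c*P[:,0]-d*P[:,1];W[:,1]=p[1]+d*P[:,0]+c*P[:,1]
    return (w2px(C,W)-o).ravel()
r=least_squares(res,[502,-263,.08,3],loss='soft_l1');p=r.x
print(p.round(3),np.degrees(p[2]),r.fun.reshape(-1,2).round(1).tolist())
np.save('cal.npy',p)
t=px2w(C,[Z((518,301))],66)[0];d=t[:2]-p[:2];c,sn=np.cos(p[2]),np.sin(p[2])
print('tab world',t,'cal frame',c*d[0]+sn*d[1],-sn*d[0]+c*d[1])
# mount in hand: nozzle top; bottom = TCP z-10.5
print('noz',px2w(C,[Z((335,550))],s['eef_pos'][2]-10.5+55))
mt=px2w(C,Z([(223,451),(447,451),(441,596),(229,594)]),s['eef_pos'][2]-10.5+45);print(mt.round(1).tolist(),mt.mean(0))
E
```

```text
[ 5.00646e+02 -2.62901e+02  9.60000e-02  3.04400e+00] 5.4741913094117 [[-0.5, -0.4], [0.7, -1.4], [0.9, -0.0], [-1.5, 0.6], [-0.5, -0.5], [0.2, 0.5], [0.8, 0.3], [-0.7, -0.3], [-0.1, 0.8], [0.4, 0.7]]
tab world [ 574.14876306 -305.33824541   66.        ] cal frame 69.11947745288066 -49.255612829185885
noz [[ 504.87105105 -327.50612251  224.97333515]]
[[481.7, -313.8, 215.0], [525.1, -309.8, 215.0], [528.2, -341.9, 215.0], [484.6, -345.4, 215.0]] [ 504.90903846 -327.72782954  214.97333515]
```

```bash
python3 - <<'E'
from h import *
delta([500.5,-261.4,90],np.radians(5.3))
E
```

```text
shift cm [6.64 0.13 9.07] turn [-0.  -0.  -0.1]
shift cm [6.64 0.13 9.07] turn [-1.000e-01  0.000e+00  1.799e+02]
```

Call:
play_rows --pt "0.65 1.5 0 1 0 0 0" --pt "0.65 4 0.1 2.5 0 0 0" --pt "0.65 6.2 0.1 4.5 0 0 0" --pt "0.65 6.6 0.1 6.5 0 0 0" --pt "0.65 6.6 0.1 8.5 0 0 0" --pt "0.65 6.6 0.1 9 0 0 0" --pt "0.65 6.6 0.1 9 0 0 0" --pt "0.65 6.6 0.1 9 0 0 0"

```text
time_s: 11.62
eef_pos: [500.7, -263.3, 91.7]
eef_rot: [0.675, 0.738, 0.0, 0.0]
wrist_force: [-0.7, -0.2, -0.7]
grip_width: 43.9
grip_force: 30.0
```

```bash
python3 - <<'E'
from h import *
s=robot.state();print(s['time_s'],s['eef_pos'],abs(s['joint_vel']).max())
im=robot.get_image('wrist')
C=cam('wrist',s)
cv2.imwrite('pics/w5z.png',cv2.resize(im[80:320,170:470],None,fx=2.5,fy=2.5,interpolation=cv2.INTER_CUBIC))
delta([500.5,-261.4,24],np.radians(5.3))
E
```

```text
11.6167 [ 500.65128214 -263.2713867    91.67596596] 0.025290730319611317
shift cm [ 0.26 -0.05  6.84] turn [ 0.1  0.1 -0.2]
shift cm [ 0.26 -0.05  6.84] turn [ 1.000e-01 -2.000e-01  1.798e+02]
```

View pics/w5z.png

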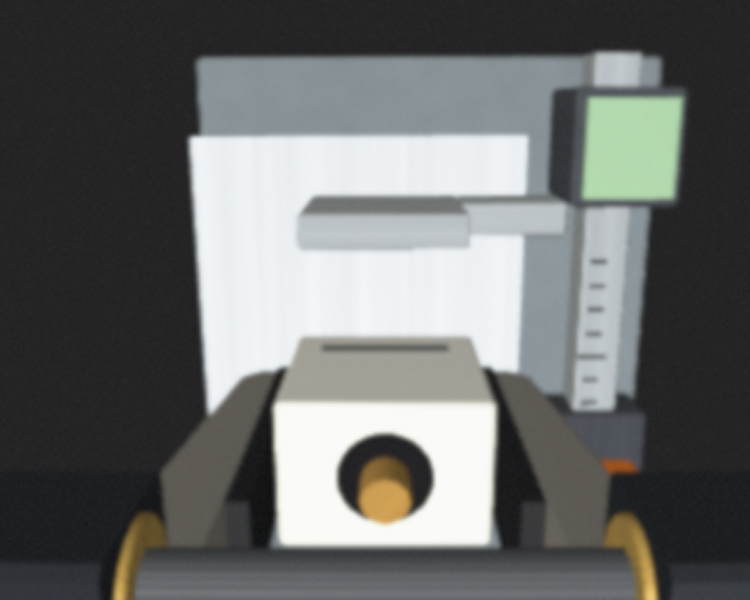

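The mount is square and parallel to the fixed jaw. The jaw's face top edge runs (299,247) to (469,247) in the crop; I'll check the offset from it.

```bash
python3 - <<'E'
from h import *
s=robot.state();p=np.load('cal.npy');C=cam('wrist',s)
print(s['eef_pos'])
w=px2w(C,np.array([(299,247),(469,247)])/2.5+[170,80],57);c,d=np.cos(p[2]),np.sin(p[2])
for q in w: e=q[:2]-p[:2];print(q,c*e[0]+d*e[1],-d*e[0]+c*e[1])
delta([500.5,-261.4,24],np.radians(5.3))
E
```

```text
[ 501.1001163  -263.8167498    92.35600923]
[ 474.19955552 -233.39995058   57.        ] -23.51116469162433 31.889482442367704
[ 521.35891786 -229.1416893    57.        ] 23.839343497550068 31.629443812300064
shift cm [ 0.26 -0.05  6.84] turn [ 0.1  0.1 -0.2]
shift cm [ 0.26 -0.05  6.84] turn [ 1.000e-01 -2.000e-01  1.798e+02]
```

Call:
play_rows --pt "0.65 0.3 0 1 0 0 0" --pt "0.65 0.3 0 2.5 0 0 0" --pt "0.65 0.3 0 4 0 0 0" --pt "0.65 0.3 0 5.2 0 0 0" --pt "0.65 0.3 0 6 0 0 0" --pt "0.65 0.3 0 6.6 0 0 0" --pt "0.65 0.3 0 6.6 0 0 0" --pt "0.65 0.3 0 6.6 0 0 0"

```text
time_s: 12.33
eef_pos: [500.1, -260.4, 25.0]
eef_rot: [0.675, 0.738, 0.0, 0.0]
wrist_force: [-0.1, -0.4, -1.3]
grip_width: 43.8
grip_force: 30.0
```

Call:
play_rows --pt "0.65 0 0 0.15 0 0 0" --pt "0.65 0 0 0.15 0 0 0" --pt "0.65 0 0 0.15 0 0 0"

```text
time_s: 12.58
eef_pos: [500.3, -260.5, 23.9]
eef_rot: [0.675, 0.738, 0.0, 0.001]
wrist_force: [-0.3, -0.0, -1.6]
grip_width: 43.8
grip_force: 30.0
```

Call:
play_rows --pt "0.65 0 0 0.1 0 0 0" --pt "0.65 0 0 0.1 0 0 0" --pt "0.65 0 0 0.1 0 0 0"

```text
time_s: 12.83
eef_pos: [500.4, -260.5, 22.8]
eef_rot: [0.675, 0.738, 0.0, 0.001]
wrist_force: [-0.6, -0.4, 0.6]
grip_width: 44.2
grip_force: 30.0
```

Call:
play_rows --pt "0.65 0 0 0.05 0 0 0" --pt "0.65 0 0 0.05 0 0 0" --pt "0.55 0 0 0.0 0 0 0" --pt "0.45 0 0 0 0 0 0" --pt "0.36 0 0 0 0 0 0" --pt "0.36 0 0 0 0 0 0" --pt "0.36 0 0 0 0 0 0"

```text
time_s: 13.42
eef_pos: [499.8, -260.1, 22.2]
eef_rot: [0.675, 0.738, -0.0, -0.0]
wrist_force: [-0.0, 0.2, -0.6]
grip_width: 58.7
grip_force: 0.0
```

Call:
play_rows --pt "0.36 0 0 -0.8 0 0 0" --pt "0.36 0 0 -2.5 0 0 0" --pt "0.36 0 0 -5 0 0 0" --pt "0.36 0 0 -8 0 0 0" --pt "0.36 0 0 -11.5 0 0 0" --pt "0.36 -2 0 -13.5 0 0 0" --pt "0.36 -4 0 -13.5 0 0 0" --pt "0.36 -4 0 -13.5 0 0 0"

```text
time_s: 14.08
eef_pos: [504.6, -303.8, 160.5]
eef_rot: [0.676, 0.737, -0.001, 0.003]
wrist_force: [-0.4, 0.4, -0.9]
grip_width: 58.8
grip_force: 0.0
```

Call:
play_rows --pt "0.36 0 1 0 0 0 -7" --pt "0.36 0 2 0 0 0 -14" --pt "0.36 0 3 0 0 0 -21" --pt "0.36 0 4 0 0 0 -28" --pt "0.36 0 5 0 0 0 -35" --pt "0.36 0 6 0 0 0 -42" --pt "0.36 0 7 0 0 0 -49" --pt "0.36 0 7 0 0 0 -56"

```text
time_s: 14.75
eef_pos: [574.0, -292.5, 156.7]
eef_rot: [0.246, 0.969, 0.001, -0.0]
wrist_force: [-0.0, 0.2, 0.5]
grip_width: 59.1
grip_force: 0.0
```

```bash
python3 - <<'E'
from h import *
s=robot.state();print(s['time_s'],s['eef_pos'],s['q'].round(2),s['grip_width'])
delta([574.5,-305.5,150],np.radians(95.5))
E
```

```text
14.75 [ 574.0481894  -292.53032666  156.73733697] [-0.66  0.38  1.45  0.    1.32 -1.73] 59.12959674193618
shift cm [-0.66 -1.12  0.67] turn [  0.1  -0.  -34. ]
shift cm [-0.66 -1.12  0.67] turn [-1.00e-01 -1.00e-01  1.46e+02]
```

Call:
play_rows --pt "0.36 -0.1 -0.2 0.1 0 0 -7" --pt "0.36 -0.3 -0.4 0.3 0 0 -14" --pt "0.36 -0.5 -0.7 0.5 0 0 -21" --pt "0.36 -0.6 -1 0.7 0 0 -28" --pt "0.36 -0.7 -1.1 0.7 0 0 -34" --pt "0.36 -0.7 -1.1 0.7 0 0 -34" --pt "0.36 -0.7 -1.1 0.7 0 0 -34"

```text
time_s: 15.33
eef_pos: [573.7, -306.1, 149.9]
eef_rot: [-0.043, 0.999, 0.001, -0.0]
wrist_force: [0.1, 0.5, -0.2]
grip_width: 59.2
grip_force: 0.0
```

```bash
python3 - <<'E'
from h import *
s=robot.state();print(s['time_s'],s['eef_pos'],s['eef_rot'])
im=robot.get_image('wrist');cv2.imwrite('pics/w6.png',im)
np.save('w6.npy',np.r_[s['eef_pos'],s['eef_rot']])
cv2.imwrite('pics/w6z.png',cv2.resize(im[60:300,180:480],None,fx=2.5,fy=2.5,interpolation=cv2.INTER_CUBIC))
print(w2px(cam('wrist',s),[[574.5,-305.5,66]])-[180,60])
delta([574.5,-305.5,39],np.radians(95.5))
E
```

```text
15.3333 [ 573.71834634 -306.13846661  149.93939687] [-4.30738782e-02  9.99071661e-01  5.17101588e-04 -4.34564458e-04]
[[143.58728846 145.73190824]]
shift cm [-0.08  0.06 11.11] turn [ 0.  -0.  -0.6]
shift cm [-0.08  0.06 11.11] turn [-1.000e-01 -1.000e-01  1.794e+02]
```

View pics/w6z.png

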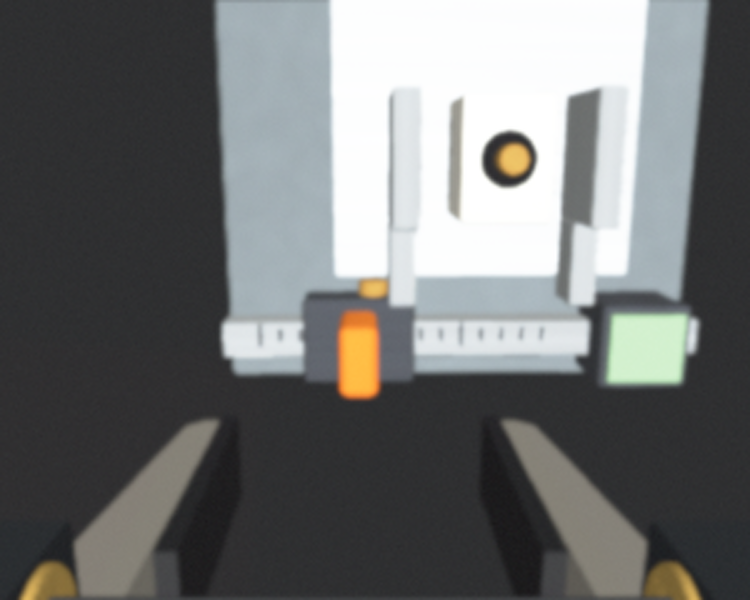

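The mount stands centred between the jaws: moving plate edge x≈421, mount 462–556, fixed edge 597, so 41 and 41 px gaps. The orange tab is at (360,362), as predicted.

Call:
play_rows --pt "0.36 -0.4 0.05 1.5 0 0 -0.6" --pt "0.36 -0.4 0.05 4 0 0 -0.6" --pt "0.36 -0.4 0.05 6.5 0 0 -0.6" --pt "0.36 -0.4 0.05 8.5 0 0 -0.6" --pt "0.36 -0.4 0.05 10 0 0 -0.6" --pt "0.45 -0.4 0.05 10.9 0 0 -0.6" --pt "0.55 -0.4 0.05 11 0 0 -0.6" --pt "0.65 -0.4 0.05 11 0 0 -0.6"

```text
time_s: 16.05
eef_pos: [577.8, -305.6, 39.7]
eef_rot: [-0.05, 0.999, 0.0, -0.0]
wrist_force: [0.0, -0.3, 0.3]
grip_width: 40.6
grip_force: 0.0
```

Call:
play_rows --pt "0.7 0 0 0 0 0 0" --pt "0.75 0 0 0 0 0 0" --pt "0.78 0 0 0 0 0 0" --pt "0.8 0 0 0 0 0 0" --pt "0.82 0 0 0 0 0 0" --pt "0.84 0 0 0 0 0 0" --pt "0.86 0 0 0 0 0 0" --pt "0.9 0 0 0 0 0 0"

```text
time_s: 16.72
eef_pos: [578.1, -306.1, 40.6]
eef_rot: [-0.05, 0.999, -0.0, 0.0]
wrist_force: [-0.5, -0.9, 1.8]
grip_width: 13.8
grip_force: 30.0
```

Call:
play_rows --pt "0.95 0 0 0 0 0 0" --pt "0.95 0 0 0 0 0 0" --pt "0.95 0 0 0 0 0 0" --pt "0.95 0 0 0 0 0 0"

```text
time_s: 17.05
eef_pos: [578.1, -306.1, 40.7]
eef_rot: [-0.05, 0.999, -0.0, 0.0]
wrist_force: [-1.1, 0.6, 2.7]
grip_width: 13.4
grip_force: 30.0
```

```bash
python3 - <<'E'
from h import *
r=R.from_quat(robot.state()['eef_rot']).as_matrix();print(r.round(3))
F=[]
for i in range(6):
  im=robot.get_image('wrist');s=robot.state();F.append(np.r_[s['wrist_force'],s['wrist_torque'],s['eef_pos']])
F=np.array(F);print(F.mean(0).round(2),F.std(0).round(2))
cv2.imwrite('pics/w7.png',im)
E
```

```text
[[-0.995 -0.099  0.   ]
 [-0.099  0.995 -0.   ]
 [-0.    -0.    -1.   ]]
[-8.8000e-01  4.5000e-01  3.5100e+00  8.0000e-02  1.2000e-01 -1.8000e-01
  5.7813e+02 -3.0611e+02  4.0630e+01] [0.27 0.65 0.4  0.02 0.04 0.03 0.01 0.01 0.01]
```

Call:
play_rows --pt "0.95 0 0.1 0 0 0 0" --pt "0.95 0 0.2 0 0 0 0" --pt "0.95 0 0.3 0 0 0 0" --pt "0.95 0 0.4 0 0 0 0" --pt "0.95 0 0.5 0 0 0 0" --pt "0.95 0 0.6 0 0 0 0" --pt "0.95 0 0.7 0 0 0 0" --pt "0.95 0 0.8 0 0 0 0"

```text
time_s: 18.02
eef_pos: [577.4, -298.1, 40.6]
eef_rot: [-0.05, 0.999, -0.0, 0.0]
wrist_force: [0.6, -1.7, 4.8]
grip_width: 13.8
grip_force: 30.0
```

Call:
play_rows --pt "0.95 0 0.1 0 0 0 0" --pt "0.95 0 0.2 0 0 0 0" --pt "0.95 0 0.25 0 0 0 0" --pt "0.95 0 0.3 0 0 0 0" --pt "0.95 0 0.35 0 0 0 0" --pt "0.95 0 0.4 0 0 0 0" --pt "0.95 0 0.5 0 0 0 0" --pt "0.95 0 0.6 0 0 0 0"

```text
time_s: 18.68
eef_pos: [576.8, -292.2, 40.6]
eef_rot: [-0.05, 0.999, -0.0, 0.0]
wrist_force: [0.6, -2.5, 5.2]
grip_width: 13.7
grip_force: 30.0
```

Call:
play_rows --pt "0.95 0 0.1 0 0 0 0" --pt "0.95 0 0.2 0 0 0 0" --pt "0.95 0 0.3 0 0 0 0" --pt "0.95 0 0.4 0 0 0 0" --pt "0.95 0 0.5 0 0 0 0" --pt "0.95 0 0.6 0 0 0 0" --pt "0.95 0 0.65 0 0 0 0" --pt "0.95 0 0.7 0 0 0 0"

```text
time_s: 19.35
eef_pos: [576.2, -285.2, 40.6]
eef_rot: [-0.05, 0.999, -0.0, 0.0]
wrist_force: [-0.7, -2.6, 5.0]
grip_width: 13.9
grip_force: 30.0
```

```bash
cat > f.py <<'E'
from h import *
F=[]
for i in range(6):
  im=robot.get_image('wrist');s=robot.state();F.append(np.r_[s['wrist_force'],s['wrist_torque'],s['eef_pos']])
F=np.array(F);print(s['time_s'],F.mean(0).round(2))
import sys;cv2.imwrite(sys.argv[1],im)
E
python3 f.py pics/w8.png
```

```text
19.65 [-1.2000e-01 -1.9300e+00  5.4300e+00 -2.7000e-01 -1.0000e-02 -1.9000e-01
  5.7618e+02 -2.8516e+02  4.0620e+01]
```

Call:
play_rows --pt "0.95 0 0.05 0 0 0 0" --pt "0.95 0 0.1 0 0 0 0" --pt "0.95 0 0.15 0 0 0 0" --pt "0.95 0 0.2 0 0 0 0" --pt "0.95 0 0.25 0 0 0 0" --pt "0.95 0 0.3 0 0 0 0" --pt "0.95 0 0.35 0 0 0 0" --pt "0.95 0 0.35 0 0 0 0"

```text
time_s: 20.32
eef_pos: [575.9, -281.7, 40.6]
eef_rot: [-0.05, 0.999, -0.0, 0.0]
wrist_force: [-0.3, -1.3, 4.9]
grip_width: 13.6
grip_force: 30.0
```

```bash
python3 f.py pics/w9.png; python3 -c "
import cv2;im=cv2.imread('pics/w9.png');cv2.imwrite('pics/w9z.png',cv2.resize(im[0:220,220:480],None,fx=2.7,fy=2.7,interpolation=2))"
```

```text
20.6167 [ 3.2000e-01 -1.4100e+00  5.1200e+00 -3.0000e-01 -2.0000e-02 -1.8000e-01
  5.7584e+02 -2.8172e+02  4.0620e+01]
```

View pics/w9z.png

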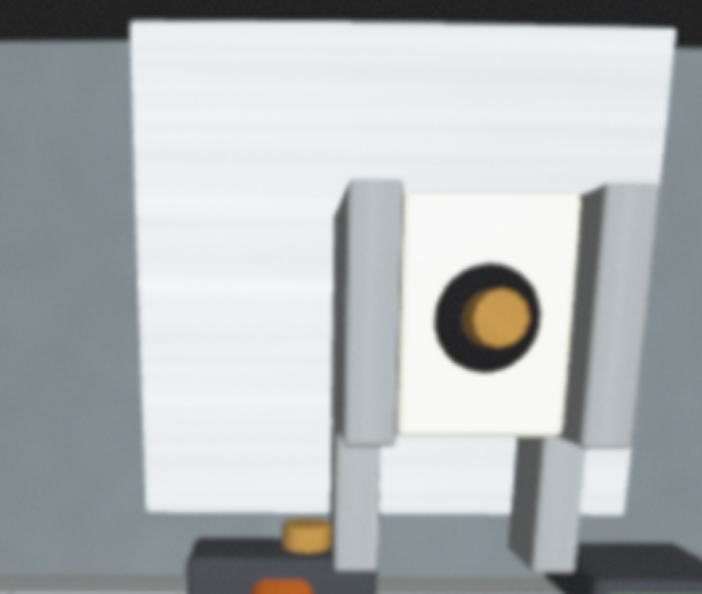

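The mount is flush on the moving jaw, with about 4 mm left to the fixed jaw (gap 580–606 in the crop). I'll continue in small steps.

Call:
play_rows --pt "0.95 0 0.05 0 0 0 0" --pt "0.95 0 0.1 0 0 0 0" --pt "0.95 0 0.15 0 0 0 0" --pt "0.95 0 0.2 0 0 0 0" --pt "0.95 0 0.23 0 0 0 0" --pt "0.95 0 0.25 0 0 0 0"

```text
time_s: 21.12
eef_pos: [575.6, -279.3, 40.6]
eef_rot: [-0.05, 0.999, -0.0, 0.0]
wrist_force: [0.7, -1.9, 4.9]
grip_width: 13.9
grip_force: 30.0
```

```bash
python3 f.py pics/w10.png
```

```text
21.4167 [ 4.2000e-01 -1.8900e+00  5.3300e+00 -3.2000e-01 -3.0000e-02 -1.9000e-01
  5.7560e+02 -2.7927e+02  4.0610e+01]
```

Call:
play_rows --pt "0.95 0 0.03 0 0 0 0" --pt "0.95 0 0.05 0 0 0 0" --pt "0.95 0 0.05 0 0 0 0" --pt "0.95 0 0.05 0 0 0 0"

```text
time_s: 21.75
eef_pos: [575.6, -278.8, 40.6]
eef_rot: [-0.05, 0.999, -0.0, 0.0]
wrist_force: [0.8, -1.5, 4.9]
grip_width: 13.6
grip_force: 30.0
```

```bash
python3 f.py pics/w11.png
```

```text
22.05 [ 7.8000e-01 -1.7100e+00  5.3000e+00 -3.2000e-01 -3.0000e-02 -1.9000e-01
  5.7557e+02 -2.7878e+02  4.0620e+01]
```

Call:
play_rows --pt "0.95 0 0.03 0 0 0 0" --pt "0.95 0 0.05 0 0 0 0" --pt "0.95 0 0.05 0 0 0 0" --pt "0.95 0 0.05 0 0 0 0"

```text
time_s: 22.38
eef_pos: [575.5, -278.3, 40.7]
eef_rot: [-0.05, 0.999, -0.0, 0.0]
wrist_force: [0.1, -2.3, 4.3]
grip_width: 13.6
grip_force: 30.0
```

```bash
python3 f.py pics/w12.png
```

```text
22.6833 [ 4.7000e-01 -1.8700e+00  5.1900e+00 -3.2000e-01 -5.0000e-02 -1.9000e-01
  5.7552e+02 -2.7827e+02  4.0620e+01]
```

Call:
play_rows --pt "0.95 0 0.03 0 0 0 0" --pt "0.95 0 0.05 0 0 0 0" --pt "0.95 0 0.05 0 0 0 0" --pt "0.95 0 0.05 0 0 0 0"

```text
time_s: 23.02
eef_pos: [575.5, -278.0, 40.6]
eef_rot: [-0.05, 0.999, -0.0, 0.0]
wrist_force: [0.6, -3.1, 5.2]
grip_width: 13.9
grip_force: 30.0
```

```bash
python3 f.py pics/w13.png; python3 -c "
import cv2;im=cv2.imread('pics/w13.png');cv2.imwrite('pics/w13z.png',cv2.resize(im[50:180,320:480],None,fx=4.5,fy=4.5,interpolation=2))"
```

```text
23.3167 [ 1.4300e+00 -3.3000e+00  4.7200e+00 -5.4000e-01 -2.1000e-01 -1.6000e-01
  5.7549e+02 -2.7794e+02  4.0630e+01]
```

View pics/w13z.png

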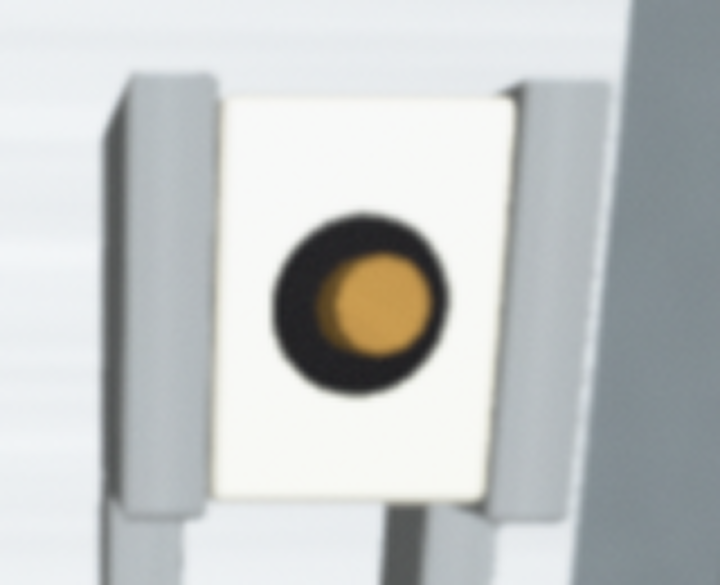

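The force rose from 1.9 to 3.3 N, so the mount has reached the fixed jaw. The crop shows a thin wedge at the far end (517–525 at the top), so the jaw is slightly tilted. I'll ease back so its spring squares the mount.

Call:
play_rows --pt "0.95 0 -0.02 0 0 0 0" --pt "0.95 0 -0.04 0 0 0 0" --pt "0.95 0 -0.05 0 0 0 0" --pt "0.95 0 -0.05 0 0 0 0" --pt "0.95 0 -0.05 0 0 0 0"

```text
time_s: 23.73
eef_pos: [575.5, -278.0, 40.6]
eef_rot: [-0.05, 0.999, 0.0, 0.0]
wrist_force: [1.3, -1.7, 6.4]
grip_width: 13.9
grip_force: 30.0
```

```bash
python3 f.py pics/w14.png; cat > g.py <<'E'
# edges of jaw/mount along rows: sub-pixel positions of strongest gradients
import cv2,numpy as np,sys
for f in sys.argv[1:]:
    im=cv2.cvtColor(cv2.imread(f),cv2.COLOR_BGR2GRAY).astype(float)
    print(f)
    for v in (78,90,140,153):
        r=im[v-2:v+3].mean(0)[360:445]; print(v,r[int((500-0)/4.5)-40:].astype(int)[:30].tolist() if 0 else r[60:82].astype(int).tolist(), r[0:16].astype(int).tolist())
E
python3 g.py pics/w13.png pics/w14.png
```

```text
24.0333 [ 8.1000e-01 -1.1700e+00  5.7300e+00 -3.1000e-01 -1.6000e-01 -1.6000e-01
  5.7547e+02 -2.7795e+02  4.0610e+01]
pics/w13.png
78 [248, 248, 248, 248, 248, 248, 248, 248, 248, 248, 248, 247, 244, 228, 173, 140, 157, 175, 183, 185, 186, 187] [187, 187, 186, 186, 185, 185, 181, 172, 174, 210, 234, 244, 248, 249, 248, 248]
90 [248, 248, 248, 248, 248, 248, 248, 248, 248, 248, 247, 244, 227, 179, 145, 158, 176, 183, 185, 186, 187, 188] [187, 186, 185, 185, 185, 184, 182, 174, 182, 221, 239, 246, 248, 248, 248, 248]
140 [248, 248, 248, 248, 248, 248, 247, 241, 222, 178, 156, 167, 180, 185, 186, 186, 188, 189, 190, 190, 189, 188] [186, 185, 184, 183, 181, 172, 170, 195, 227, 241, 247, 248, 248, 248, 248, 248]
153 [248, 248, 248, 248, 248, 246, 240, 219, 172, 157, 171, 182, 186, 186, 187, 188, 190, 190, 190, 189, 188, 187] [185, 185, 184, 183, 180, 172, 172, 205, 232, 244, 247, 248, 248, 248, 248, 248]
pics/w14.png
78 [248, 248, 248, 248, 248, 248, 248, 248, 248, 248, 248, 247, 244, 228, 174, 139, 157, 175, 183, 186, 186, 186] [187, 187, 186, 185, 186, 185, 182, 173, 174, 207, 233, 243, 247, 248, 248, 249]
90 [248, 248, 248, 248, 248, 248, 248, 248, 248, 248, 247, 244, 227, 178, 145, 158, 175, 183, 185, 185, 187, 188] [187, 186, 186, 185, 185, 185, 181, 172, 180, 220, 238, 245, 248, 248, 248, 248]
140 [248, 248, 248, 248, 248, 248, 247, 242, 223, 180, 157, 167, 179, 184, 186, 186, 188, 189, 191, 190, 189, 188] [186, 185, 184, 183, 181, 173, 170, 194, 226, 241, 247, 248, 248, 248, 248, 248]
153 [248, 248, 248, 248, 248, 246, 240, 219, 172, 157, 171, 182, 186, 186, 188, 188, 190, 191, 190, 189, 188, 187] [186, 185, 184, 183, 180, 170, 169, 203, 231, 243, 247, 248, 248, 248, 248, 248]
```

Call:
play_rows --pt "0.95 0 -0.02 0 0 0 0" --pt "0.95 0 -0.04 0 0 0 0" --pt "0.95 0 -0.05 0 0 0 0" --pt "0.95 0 -0.05 0 0 0 0"

```text
time_s: 24.37
eef_pos: [575.5, -278.0, 40.6]
eef_rot: [-0.05, 0.999, 0.0, 0.0]
wrist_force: [1.0, -0.1, 6.7]
grip_width: 13.8
grip_force: 30.0
```

```bash
python3 f.py pics/w15.png;python3 g.py pics/w15.png
```

```text
24.6667 [ 5.2000e-01 -4.0000e-01  6.4000e+00 -1.3000e-01 -1.4000e-01 -1.9000e-01
  5.7548e+02 -2.7807e+02  4.0600e+01]
pics/w15.png
78 [248, 248, 248, 248, 248, 248, 248, 248, 248, 248, 248, 248, 245, 233, 185, 140, 150, 171, 182, 186, 186, 186] [188, 187, 186, 186, 185, 186, 184, 183, 180, 195, 228, 242, 247, 248, 249, 249]
90 [248, 248, 248, 248, 248, 248, 248, 248, 248, 248, 248, 245, 234, 190, 146, 152, 171, 182, 185, 186, 187, 188] [188, 186, 186, 185, 185, 184, 182, 175, 179, 212, 235, 244, 247, 248, 248, 248]
140 [248, 248, 248, 248, 248, 248, 247, 244, 231, 193, 159, 163, 178, 184, 186, 187, 188, 189, 190, 191, 190, 188] [186, 185, 184, 183, 183, 181, 176, 185, 218, 238, 246, 248, 248, 248, 248, 248]
153 [248, 248, 248, 248, 248, 247, 242, 226, 186, 158, 167, 180, 185, 186, 187, 188, 190, 190, 190, 190, 188, 187] [186, 185, 184, 183, 181, 172, 170, 196, 226, 241, 247, 248, 248, 248, 248, 248]
```

Call:
play_rows --pt "0.95 0 -0.01 0 0 0 0" --pt "0.95 0 -0.02 0 0 0 0" --pt "0.95 0 -0.03 0 0 0 0" --pt "0.95 0 -0.03 0 0 0 0"

```text
time_s: 25.0
eef_pos: [575.5, -278.2, 40.6]
eef_rot: [-0.05, 0.999, 0.001, 0.0]
wrist_force: [0.4, 1.0, 7.2]
grip_width: 13.4
grip_force: 30.0
```

```bash
python3 f.py pics/w16.png;python3 g.py pics/w16.png
```

```text
25.3 [ 6.2000e-01  7.0000e-02  6.8100e+00 -7.0000e-02 -1.1000e-01 -1.7000e-01
  5.7547e+02 -2.7816e+02  4.0590e+01]
pics/w16.png
78 [248, 248, 248, 248, 248, 248, 248, 248, 248, 248, 248, 248, 246, 236, 195, 145, 146, 168, 181, 185, 186, 186] [189, 187, 186, 186, 186, 186, 185, 181, 175, 187, 225, 241, 246, 248, 248, 248]
90 [248, 248, 248, 248, 248, 248, 248, 248, 248, 248, 248, 246, 236, 200, 151, 149, 167, 181, 185, 185, 186, 187] [187, 187, 185, 185, 185, 185, 184, 183, 185, 204, 231, 243, 247, 248, 248, 248]
140 [248, 248, 248, 248, 248, 248, 247, 245, 236, 206, 164, 161, 175, 183, 186, 186, 187, 188, 190, 190, 190, 188] [186, 186, 184, 184, 183, 180, 172, 176, 211, 235, 245, 247, 248, 248, 248, 248]
153 [248, 248, 248, 248, 248, 247, 244, 231, 196, 161, 164, 178, 184, 186, 186, 188, 189, 190, 191, 190, 189, 188] [186, 186, 184, 184, 182, 175, 173, 191, 222, 239, 246, 247, 248, 248, 248, 248]
```

Call:
play_rows --pt "0.95 0 -0.01 0 0 0 0" --pt "0.95 0 -0.02 0 0 0 0" --pt "0.95 0 -0.03 0 0 0 0" --pt "0.95 0 -0.04 0 0 0 0" --pt "0.95 0 -0.05 0 0 0 0" --pt "0.95 0 -0.05 0 0 0 0" --pt "0.95 0 -0.05 0 0 0 0"

```text
time_s: 25.88
eef_pos: [575.5, -278.5, 40.6]
eef_rot: [-0.05, 0.999, 0.001, 0.0]
wrist_force: [0.3, 0.5, 7.6]
grip_width: 14.1
grip_force: 30.0
```

```bash
python3 f.py pics/w17.png;python3 g.py pics/w17.png
```

```text
26.1833 [ 7.7000e-01  4.7000e-01  7.2300e+00  3.0000e-02 -1.0000e-01 -2.0000e-01
  5.7551e+02 -2.7847e+02  4.0600e+01]
pics/w17.png
78 [248, 248, 248, 248, 248, 248, 248, 248, 248, 248, 248, 248, 248, 245, 231, 179, 139, 155, 174, 183, 185, 186] [190, 188, 186, 186, 185, 185, 185, 185, 183, 182, 198, 228, 243, 247, 248, 249]
90 [248, 248, 248, 248, 248, 248, 248, 248, 248, 248, 248, 247, 245, 232, 186, 148, 157, 174, 183, 185, 186, 187] [188, 187, 187, 186, 185, 185, 184, 182, 174, 181, 216, 236, 245, 247, 248, 249]
140 [248, 248, 248, 248, 248, 248, 248, 247, 242, 223, 180, 156, 167, 180, 184, 186, 187, 188, 190, 191, 190, 189] [187, 186, 185, 183, 183, 181, 173, 167, 189, 224, 240, 246, 248, 248, 248, 248]
153 [248, 248, 248, 248, 248, 248, 246, 241, 219, 174, 157, 171, 182, 185, 186, 187, 189, 190, 190, 190, 189, 188] [186, 185, 184, 184, 183, 181, 172, 170, 200, 230, 243, 247, 248, 248, 248, 248]
```

Call:
play_rows --pt "0.95 0 -0.01 0 0 0 0" --pt "0.95 0 -0.02 0 0 0 0" --pt "0.95 0 -0.025 0 0 0 0" --pt "0.95 0 -0.025 0 0 0 0"

```text
time_s: 26.52
eef_pos: [575.5, -278.7, 40.6]
eef_rot: [-0.05, 0.999, 0.001, 0.0]
wrist_force: [0.3, 0.9, 7.2]
grip_width: 13.8
grip_force: 30.0
```

```bash
python3 f.py pics/w18.png;python3 g.py pics/w18.png
```

```text
26.8167 [ 4.2000e-01  8.4000e-01  7.4600e+00  7.0000e-02 -9.0000e-02 -2.0000e-01
  5.7553e+02 -2.7866e+02  4.0600e+01]
pics/w18.png
78 [248, 248, 248, 248, 248, 248, 248, 248, 248, 248, 248, 248, 248, 246, 237, 200, 149, 147, 168, 182, 185, 186] [190, 188, 187, 186, 186, 186, 185, 185, 182, 175, 187, 223, 240, 245, 248, 248]
90 [248, 248, 248, 248, 248, 248, 248, 248, 248, 248, 248, 248, 246, 238, 202, 153, 150, 168, 181, 184, 186, 186] [189, 188, 186, 186, 185, 185, 184, 184, 182, 183, 203, 230, 243, 247, 248, 248]
140 [248, 248, 248, 248, 248, 247, 248, 247, 245, 234, 200, 160, 161, 176, 183, 185, 186, 187, 189, 190, 190, 190] [186, 185, 184, 184, 184, 182, 179, 172, 181, 215, 236, 245, 247, 248, 248, 248]
153 [248, 248, 248, 248, 248, 248, 247, 243, 230, 193, 161, 166, 178, 185, 186, 187, 188, 189, 190, 190, 189, 189] [187, 186, 184, 184, 183, 180, 167, 158, 185, 222, 239, 246, 248, 248, 248, 248]
```

Call:
play_rows --pt "0.82 0 0 0 0 0 0" --pt "0.75 0 0 0 0 0 0" --pt "0.65 0 0 0 0 0 0" --pt "0.6 0 0 0 0 0 0" --pt "0.6 0 0 0 0 0 0" --pt "0.6 0 0 -1 0 0 0" --pt "0.6 0 0 -3 0 0 0" --pt "0.6 0 0 -6 0 0 0"

```text
time_s: 27.48
eef_pos: [573.4, -278.3, 98.5]
eef_rot: [-0.05, 0.999, 0.002, -0.002]
wrist_force: [-0.3, 0.4, 0.3]
grip_width: 36.8
grip_force: 0.0
```

Call:
play_rows --pt "0.6 0 0 -3 0 0 0" --pt "0.6 -0.5 2 -5 0 0 0" --pt "0.6 -1 2 -7 0 0 0" --pt "0.6 -1 2 -8 0 0 0" --pt "0.6 -1 2 -8 0 0 0" --pt "0.6 -1 2 -8 0 0 0"

```text
time_s: 27.98
eef_pos: [583.2, -259.2, 180.4]
eef_rot: [-0.05, 0.999, -0.0, 0.0]
wrist_force: [0.1, 0.2, -1.5]
grip_width: 37.0
grip_force: 0.0
```

```bash
python3 f.py pics/w19.png; python3 -c "
import cv2;im=cv2.imread('pics/w19.png');cv2.imwrite('pics/w19z.png',cv2.resize(im[50:230,220:460],None,fx=3.3,fy=3.3,interpolation=2))"
```

```text
28.2833 [-5.0000e-02  1.5000e-01 -1.6000e-01  4.0000e-02 -1.0000e-02 -3.0000e-02
  5.8238e+02 -2.5863e+02  1.7865e+02]
```

View pics/w19z.png

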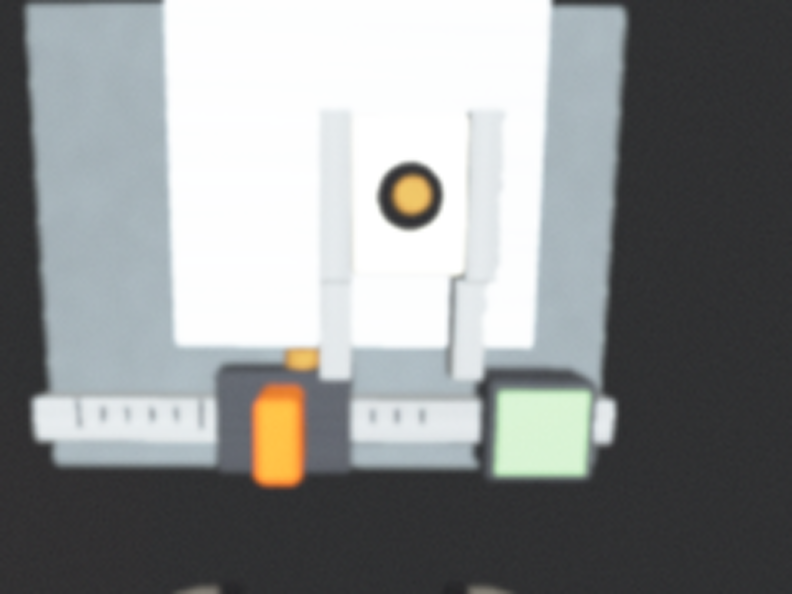

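The mount sits square between both jaws (353–466 in the crop) with no visible gap, and the gripper is clear. I'm handing in.

```bash
python3 -c "
from workcell import robot
print(robot.hand_in())"
```

```text
the job is handed in; nothing more can be done
None
```

I handed the job in at about 28 s: the white mount stood on the pad, was regrasped by its narrow ends, and is now held between the jaws, looking square, with the gripper clear. That it touches the fixed jaw rests on the force readings and the last picture; hand-in returned no verdict.

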